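Roll a pallet-truck wheel home and chock it

ROBOT

A 6-joint arm with a two-finger parallel gripper is mounted at the origin on the work surface. World frame = base frame: x ahead of the robot, y to its left, z up, the work surface at z = 0. Lengths are in m, angles in rad, forces in N, time in s.
With the tool pointing down it reaches from about 0.325 to 0.85 m from the base axis. Payload 4.4 kg.
Tool frame: the origin (TCP) lies between the finger pads; the fingertips stand bot.tip_reach ahead of it and the grasp point (between the pads) lies 3 mm ahead of it (bot.tip_reach is the distance from the TCP to the fingertips, in m); z points along the fingers, y is the line along which they close (so a half turn about z gives the same grasp; the last joint's range is limited). The gripper opens to 94 mm and grips with 3 to 60 N. Pads are 16 mm wide; open, the fingers measure 119 mm over their backs; the gripper's body (75 mm by 177 mm) begins 78 mm behind the grasp point.
Start: joints at [-1.357, 0.207, 1.542, -0, 1.393, -0.15], TCP at [0.205, -0.537, 0.227] pointing down, gripper open.
Joint ranges: [-2.73, 2.73], [-0.86, 2.22], [0.23, 2.46], [-1.11, 4.25], [0.08, 2.63], [-2.82, 2.82]. Speed limits (rad/s): [2.79, 2.79, 3.14, 3.14, 3.14, 3.14].

INTERFACE

Orientations are given as a rotation vector (axis times angle).
In Python, from station import get_state, cams, bot gives the robot as it stands.
- The arm moves only by the shell command python3 -m crank 'ROWS' [FORCE]. ROWS is a JSON object of lists of equal length, an entry for each row: "twist": the turn, a rotation vector about the tool's x, y, z in degrees, a list of three; "offset": the shift along the tool's x, y, z in cm, a list of three; "jaw": the gripper's target within -1 to 1 (fully open at 1, half-way at 0, shut at -1). In form: {"twist": [[ax, ay, az], ...], "offset": [[dx, dy, dz], ...], "jaw": [jaw, ...]}. A call has 1 to 8 rows; each row is the pose to reach, as a shift and turn from the pose commanded when the call began, along the tool's axes at that moment; what a row does not reach only later rows make up. A row lasts 1/8 s, in which the tool goes at most 62.5 mm and 10.7 degrees, less where a joint would pass 70% of its speed; a pose out of reach is approached as far as the arm can. A call with a gripper value outside its range is refused whole. The fingers move at their own pace and stop on an object; FORCE is the grip in N (left out, the last holds). Time passes only in rows, so rows that repeat a pose let the fingers close. It gives the time, the measured TCP pose, the force, the opening and the grip force at its end, in the units of the state.
- get_state(): the state, without advancing time (a new reading comes with each control period).
- cams.camera(name): name is "scene" or "side" or "wrist"; returns (picture, depth): 480x640x3 uint8, red, green, blue; 480x640 float32, m along the optical axis (not along the pixel's ray), 0 where there is no reading.
- cams.camera_info(name): a dict with "camera_matrix" (3x3 intrinsics, pixels), "dist" ([k1, k2, p1, p2, k3] as OpenCV has them; the pictures are not rectified), "rvec" (rotation vector, rad) and "tvec" (3), from world to camera coordinates, as OpenCV has them. Camera axes: x right, y down, z forward; pixel columns grow to the right and rows downward; lengths in m; the calibration is good to about 2 mm. A picture is of the moment at which its call begins: read the wrist's pose just before it. camera_info takes no time and is no camera call; for the wrist camera it gives the pose at the moment of the call.
- bot.close_job(): hands the job in; it is judged then, once.
The state is a dict: "time_s": time; "qpos": joint angles; "dq": joint speeds; "effort": joint torques, N m; "position": TCP position; "tool_rot": TCP orientation; "ft_force": force on the tool from outside, world axes, zero at the start; "moment": the same for the moment, N m; "gripper_width": finger opening in m; "grasp_force": force on a finger pad.
Only numpy, scipy, OpenCV 4.12 (cv2) and the standard library are available. Lean on these libraries where they do the work, as an engineer would, in place of code of your own. Each camera call takes 0.05 s, during which the arm holds its last target. There are 200 camera calls.

TASK

Park the rubber-tyred wheel that stands on its rim: roll it along the bench, without skidding, lifting it or letting it fall over, until it presses lightly on the rubber pad of the steel stop, centred and square to it, with the grease nipple that is now at the bottom up above the axle. Then push the timber chock, thin end first, straight under the back of the wheel until the wheel is firmly nipped between chock and pad (a push of roughly 10 N, never more than 25 N), and leave it nipped there. Leave everything else on the bench alone.

Things in the scene. Friction and masses are not known exactly. Their poses are not given: they have to be found in the camera images.
- wheel_c (a point): Centre of the wheel (black rubber tyre, grey hub, 125 mm across, 38 mm wide, flat sides, hub ends 3 mm proud by look only) standing on its rim on the bench. y is the axle; x starts roughly towards the stop, z up, and both turn as it rolls. It starts 250 to 290 mm from the stop's origin, up to 15 mm off the stop's centre line and 8 degrees off its direction.
- nipple (a point): Brass grease nipple, a round stud 11 mm wide on both sides of the hub, 30 mm from the axle; straight below the axle at the start. Half a turn of the wheel, 196 mm of rolling, brings it to the top.
- stop: Dark steel angle bracket bolted to the bench, plate 90 x 90 mm, with a black rubber pad (84 wide, 15 to 85 mm up) on a spindle in front. The pad gives about 1 mm per 14 N. Its face stands 0 to 25 mm in front of the origin (set differently each time, not reported: feel for it). Origin on the bench, on the centre line, 18 mm in front of the plate, x towards the plate (the way the wheel must roll), z up.
- chock_grip (a point): Middle of the thick part of the loose timber chock, 19 mm above its underside: to be pinched across its width. This point is 32.5 mm from the blunt end, 102.5 mm from the toe. The chock lies on the bench to the robot's right, heading varies; an offcut of the same wood, a plain block without ramp, lies near it.
- chock_toe (a point): Middle of the thin edge of the chock, on the underside; x points out of the toe, away from the thick end, z up. With the chock just touching the wheel's rim, this point is 22 mm from below the wheel's centre.
- wheel: The same wheel, origin at its centre. About 0.5 kg; it rolls freely, runs on some millimetres when let go, and stands stably on its flat tread. It keeps its heading when pushed from behind; a pinch across its width from above and a twist turn it.
- chock: The chock: a wedge 135 mm long (x), 36 mm wide (y), 0.14 kg. Thick part 75 mm long, 38 mm high, then a ramp 60 mm long down to a toe 3 mm thick at the +x end. Origin at the middle of its underside, 67.5 mm from either end, x towards the toe.
- offcut: Bystander: plain timber block 120 x 36 x 38 mm, origin at the middle of its underside.
- spare_wheel: Bystander: a like wheel lying flat behind the stop, 125 mm across, 38 mm high, origin at the middle of its underside.
- bolt_jar: Bystander: screw-top jar, 60 mm across, 75 mm high, beside the stop, origin at the middle of its underside.
- spanner: Bystander: steel spanner 160 mm long lying beside the wheel's path, towards the robot.
- screwdriver: Bystander: screwdriver 190 mm long, on the robot's right, beyond the chock.

How it is judged:
By the outcome, as a careful person would: the job done as asked, in the order asked, and still so for the second after the job is handed in, with the robot touching nothing.
It also fails if it takes over 72 s, if anything falls off the work surface, if the arm or the gripper's body presses on something with over 40 N, if the wrist force passes 120 N, or if a joint passes its speed limit or range.

## Working session

There is one attempt and no reset: what is moved stays moved. The work goes in short steps, Python scripts to look and compute and a shell command to move; the robot and the scene stay as the last step left them, time stands still between calls to the robot, and variables do not carry over. Pictures are saved under pics/ and viewed, at most 10 in all, crops included, and the job is handed in when it is done.

```bash
ls; mkdir -p pics
python3 - <<'E'
from station import get_state, cams, bot
import cv2,numpy as np
s=get_state();print(s,bot.tip_reach)
for n in("scene","side"):
    p,d=cams.camera(n);cv2.imwrite(f"pics/{n}0.png",p[:,:,::-1]);np.savez(f"{n}0.npz",p=p,d=d)
    i=cams.camera_info(n);print(n,i)
E
```

```text
pics
{'time_s': 0.0, 'qpos': array([-1.35745215e+00,  2.07381076e-01,  1.54290456e+00, -4.05793091e-05,
        1.39348644e+00, -1.50542090e-01]), 'dq': array([-0.00082448, -0.00118121,  0.00122222, -0.00021164, -0.00022664,
       -0.0017497 ]), 'effort': array([ 9.35946118e-04, -3.70875299e+01, -2.81418675e+01,  6.97273202e-02,
        3.61824268e-02, -1.50589567e-04]), 'position': array([ 0.20444493, -0.5366405 ,  0.22633628]), 'tool_rot': array([-3.08759418e+00, -5.68060025e-01,  1.70062833e-04]), 'ft_force': array([ 0.58242914, -0.67786793, -0.85665956]), 'moment': array([0.04120915, 0.01110018, 0.01340833]), 'grasp_force': 0.0, 'gripper_width': 0.09372903725313275} 0.022
scene {'camera_matrix': array([[436.85051172,   0.        , 315.84412314],
       [  0.        , 436.85051172, 244.60728529],
       [  0.        ,   0.        ,   1.        ]]), 'dist': array([0.01548052, 0.        , 0.        , 0.        , 0.        ]), 'rvec': array([ 2.03584519,  1.16048195, -0.50531273]), 'tvec': array([-0.24072484, -0.28316566,  1.35324258])}
side {'camera_matrix': array([[471.94553949,   0.        , 314.80275527],
       [  0.        , 471.94553949, 238.94353386],
       [  0.        ,   0.        ,   1.        ]]), 'dist': array([0.00199037, 0.        , 0.        , 0.        , 0.        ]), 'rvec': array([ 0.45820141, -2.60433227,  1.3314184 ]), 'tvec': array([0.50959933, 0.17565317, 0.79369523])}
```

View pics/scene0.png

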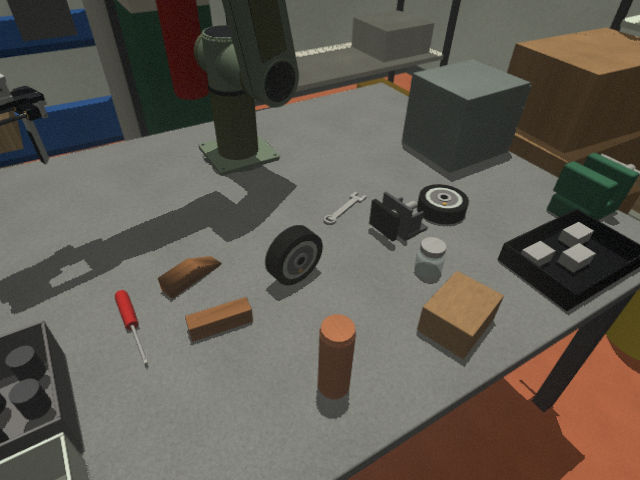

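View pics/side0.png

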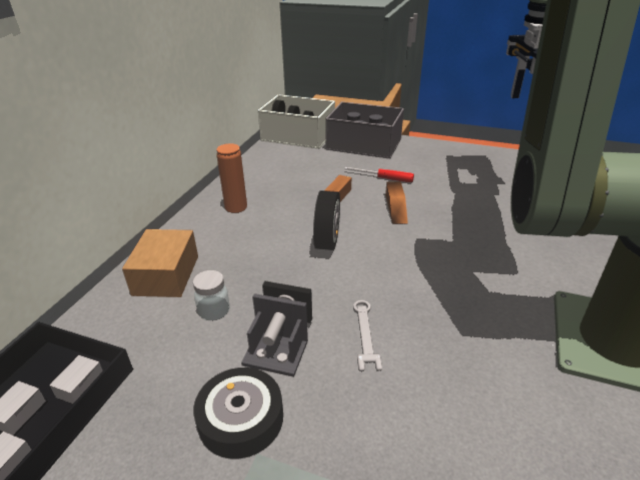

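The scene view shows the wheel at about (295,255), stop (395,215), chock (190,272) and offcut (220,320). The side view shows the wheel at (328,218), chock (397,200) and the stop's back (280,325). Next I turn the depth into world points.

```bash
cat > h.py <<'E'
from station import get_state, cams, bot
import cv2,numpy as np
from scipy.spatial.transform import Rotation as R
def pts(d,i):
    K,D=i["camera_matrix"],i["dist"]
    v,u=np.mgrid[:480,:640]
    n=cv2.undistortPoints(np.stack([u,v],-1).reshape(-1,1,2).astype(float),K,D).reshape(480,640,2)
    c=np.dstack([n*d[...,None],d])
    return (c-i["tvec"])@cv2.Rodrigues(i["rvec"])[0]   # R^T (c-t)
def shoot(n):
    i=cams.camera_info(n);p,d=cams.camera(n);return p,d,pts(d,i),i
def rect(xy):
    (c,s,a)=cv2.minAreaRect(xy.astype(np.float32)*1000);return np.round(c,1),np.round(s,1),round(a,1)
E
python3 - <<'E'
from h import *
box={"scene":dict(wheel=(262,222,326,288),stop=(366,183,428,246),chock=(155,252,224,297),off=(183,296,255,342),spare=(416,183,470,223),jar=(412,236,448,282),span=(320,188,370,226)),
"side":dict(wheel=(312,186,343,250),stop=(242,280,315,375),chock=(385,180,410,224),off=(328,174,355,196))}
for n in box:
    f=np.load(n+"0.npz");P=pts(f["d"],cams.camera_info(n))
    ok=f["d"]>0
    for k,(a,b,c,e) in box[n].items():
        Q=P[b:e,a:c][ok[b:e,a:c]]
        Q=Q[(Q[:,2]>(.004 if k=="span" else .012))&(Q[:,2]<.14)]
        print(n,k,len(Q),rect(Q[:,:2]),"zmax",np.round(np.percentile(Q[:,2],[2,50,98]),3))
    t=P[420:440,300:320].reshape(-1,3) if n=="scene" else P[250:270,380:400].reshape(-1,3)
    print("bench z",np.median(t[:,2]))
E
```

```text
scene wheel 2431 (array([ 556.9, -109.3]), array([ 44.1, 125.6]), 8.8) zmax [0.017 0.085 0.126]
scene stop 1978 (array([531.7, 195.9]), array([138.8, 291.2]), 44.7) zmax [0.015 0.057 0.091]
scene chock 1066 (array([ 448. , -306.9]), array([ 39.6, 122.3]), 19.7) zmax [0.013 0.034 0.04 ]
scene off 1498 (array([ 600.3, -296.9]), array([119.6,  39.4]), 83.2) zmax [0.013 0.038 0.04 ]
scene spare 1593 (array([551.8, 321.3]), array([125.6, 185.2]), 44.3) zmax [0.014 0.039 0.05 ]
scene jar 982 (array([719.7, 149. ]), array([ 58.5, 124. ]), 81.5) zmax [0.014 0.056 0.078]
scene span 351 (array([401.4, 128.1]), array([117.6, 163.3]), 55.7) zmax [0.004 0.008 0.012]
bench z -0.00032611133322990024
side wheel 1503 (array([ 572.7, -172.2]), array([ 45.5, 260.1]), 13.9) zmax [0.02  0.088 0.126]
side stop 3702 (array([534.1, 211.7]), array([ 91., 162.]), 8.7) zmax [0.014 0.061 0.091]
side chock 592 (array([ 448.5, -305.3]), array([ 37. , 133.1]), 20.4) zmax [0.013 0.033 0.04 ]
side off 377 (array([ 583.1, -230.8]), array([ 49.6, 256.8]), 9.4) zmax [0.015 0.039 0.126]
bench z 0.0007332642563119445
```

```bash
cat > fit.py <<'E'
from h import *
def cloud(n,f=None):
    if f is None: p,d,P,i=shoot(n)
    else: p,d=f["p"],f["d"];P=pts(d,cams.camera_info(n))
    m=d>0;return P[m],p[m]
def top_line(Q):  # centre + heading of the axle-normal plane from points of a side face
    c=np.median(Q,0)
    for _ in range(6):
        u,s,v=np.linalg.svd(Q-c,full_matrices=False);r=(Q-c)@v[2];k=abs(r)<max(.002,1.5*np.median(abs(r)));c=Q[k].mean(0);Q=Q[k]
    return c,v[2],len(Q),np.std((Q-c)@v[2])
def sel(P,x,y,z): return np.all([(P[:,k]>a)&(P[:,k]<b) for k,(a,b) in enumerate((x,y,z))],0)
E
python3 - <<'E'
from fit import *
for n in("scene","side"):
    P,C=cloud(n,np.load(n+"0.npz"))
    W=P[sel(P,(.5,.63),(-.19,-.03),(.012,.14))]
    print(n,"wheel",len(W),rect(W[:,:2]),W[:,1].min(),W[:,1].max())
    for a in(0,):
        side=W[(W[:,2]>.02)&(W[:,2]<.11)];print(" face",top_line(side))
    T=W[W[:,2]>.119];print(" top strip",rect(T[:,:2]),len(T))
    S=P[sel(P,(.44,.64),(.08,.26),(.012,.1))]
    print(" stop",rect(S[:,:2]),S[:,2].max());
    T=S[S[:,2]>.083];print(" stop top",rect(T[:,:2]),len(T))
    for k in range(80,260,10):
        q=S[(S[:,1]*1000>=k)&(S[:,1]*1000<k+10)]
        if len(q):print(k,len(q),np.round([q[:,0].min(),q[:,0].max(),q[:,2].min(),q[:,2].max()],3))
    Ck=P[sel(P,(.38,.53),(-.4,-.21),(.006,.06))]
    print(" chock",rect(Ck[:,:2]));T=Ck[Ck[:,2]>.035];print(" top",rect(T[:,:2]))
    O=P[sel(P,(.53,.68),(-.36,-.235),(.012,.06))];print(" off",rect(O[:,:2]))
    J=P[sel(P,(.64,.78),(.08,.2),(.06,.1))];print(" jar",rect(J[:,:2]))
    N=P[sel(P,(.33,.48),(0.03,.2),(.004,.02))];print(" spanner",rect(N[:,:2]))
E
```

```text
scene wheel 2431 (array([ 556.9, -109.3]), array([ 44.1, 125.6]), 8.8) -0.17353489492088983 -0.04512329260910567
 face (array([ 0.5740218 , -0.10670714,  0.06628612]), array([0.98713604, 0.15890041, 0.01769454]), 850, np.float64(0.0008617650472213889))
 top strip (array([ 556.1, -110.3]), array([41.5, 61. ]), 10.0) 372
 stop (array([538. , 184.2]), array([ 93.9, 106.5]), 4.2) 0.09346251111253799
 stop top (array([538.2, 157.3]), array([91.2, 51.8]), 3.0) 304
120 16 [0.501 0.523 0.02  0.086]
130 688 [0.497 0.585 0.014 0.089]
140 118 [0.501 0.585 0.015 0.088]
150 1 [0.58  0.58  0.076 0.076]
160 24 [0.493 0.535 0.063 0.093]
170 515 [0.492 0.586 0.012 0.093]
180 56 [0.506 0.584 0.013 0.093]
190 34 [0.571 0.576 0.013 0.061]
200 43 [0.534 0.575 0.015 0.068]
210 65 [0.497 0.574 0.013 0.067]
220 85 [0.494 0.574 0.013 0.068]
230 38 [0.526 0.572 0.012 0.067]
 chock (array([ 446.3, -302.1]), array([ 39.6, 132.4]), 19.7)
 top (array([ 454.5, -325.8]), array([38.6, 82.1]), 20.2)
 off (array([ 600.3, -296.9]), array([119.6,  39.4]), 83.2)
 jar (array([722.4, 146.8]), array([ 54.4, 131.5]), 75.1)
 
[... 522 characters left out ...]
120 4 [0.502 0.514 0.058 0.085]
130 198 [0.5   0.584 0.017 0.088]
140 616 [0.5   0.585 0.016 0.088]
150 2 [0.544 0.578 0.073 0.088]
160 10 [0.495 0.504 0.056 0.09 ]
170 748 [0.494 0.585 0.012 0.092]
180 798 [0.5   0.584 0.012 0.093]
190 181 [0.499 0.577 0.012 0.068]
200 197 [0.498 0.576 0.012 0.067]
210 192 [0.497 0.575 0.012 0.067]
220 339 [0.496 0.574 0.012 0.068]
230 257 [0.511 0.574 0.012 0.067]
 chock (array([ 447.4, -302.5]), array([ 37. , 139.2]), 20.4)
 top (array([ 455.5, -323.5]), array([36.4, 94.2]), 20.4)
 off (array([ 598.2, -311.8]), array([91.1, 37.7]), 83.1)
 jar (array([724.6, 144.1]), array([ 52.4, 133.6]), 71.7)
 spanner (array([404. , 109.1]), array([181.3, 115.4]), 79.3)
```

Run:
```python
from fit import *
A=lambda v:np.degrees(np.arctan2(v[1],v[0]))
for n in("scene","side"):
    P,C=cloud(n,np.load(n+"0.npz"))
    g=[("pad",(.48,.6),(.11,.153),(.03,.08))]+([("plate",(.48,.6),(.163,.195),(.03,.088))])
    for k,x,y,z in g:
        c,v,m,s=top_line(P[sel(P,x,y,z)]);v=v*np.sign(v[1]);print(n,k,np.round(c,4),"heading",A(v),np.round(v,3),m,s)
        # centre: lateral extents
        u=np.array([v[1],-v[0]])/np.hypot(*v[:2]);q=P[sel(P,x,y,z)];t=q[abs((q-c)@v)<.003][:,:2]@u
        cc=np.percentile(t,[1,99]);print("  lateral span",np.round(cc,4),np.ptp(cc),"mid pt",np.round((c[:2]-(c[:2]@u)*u+cc.mean()*u),4))
    W=P[sel(P,(.5,.63),(-.19,-.03),(.012,.14))]
    T=W[W[:,2]>.116]
    c=T[:,:2].mean(0);u,s,v=np.linalg.svd(T[:,:2]-c,full_matrices=False);print(n,"wheel top strip pca",c,A(v[0]))
    T=P[sel(P,(.38,.53),(-.4,-.21),(.006,.06))];c=T[:,:2].mean(0);v=np.linalg.svd(T[:,:2]-c,full_matrices=False)[2];print("chock pca",A(v[0]))
```

```text
scene pad [0.5445 0.1342 0.0552] heading 95.1727594046736 [-0.09   0.996  0.001] 385 0.0008170865058987187
  lateral span [0.509  0.5933] 0.08435198186849147 mid pt [0.5413 0.1339]
scene plate [0.5477 0.1746 0.0667] heading 94.9846326714199 [-0.087  0.996  0.016] 334 0.000917576679518858
  lateral span [0.507  0.5965] 0.08942752753550376 mid pt [0.5387 0.1738]
scene wheel top strip pca [ 0.55831666 -0.11288925] -82.71562544336216
chock pca -69.89417581423457
side pad [0.5367 0.1444 0.0698] heading 95.01973518299086 [-0.087  0.996 -0.027] 323 0.0008157147832297142
  lateral span [0.5105 0.5937] 0.08323878556997866 mid pt [0.5415 0.1448]
side plate [0.5373 0.1806 0.067 ] heading 94.73454580166248 [-0.083  0.996  0.018] 811 0.0007376542034981898
  lateral span [0.5071 0.5963] 0.08911869225680857 mid pt [0.5386 0.1807]
side wheel top strip pca [ 0.55450588 -0.09917515] 97.12787613686352
chock pca 112.32551575845885
```

```bash
cat > goal.py <<'E'
import sys
from h import *
# goal.py x y z(mm, TCP) heading_of_tool_x(deg): tool-frame offset (cm) and twist (deg)
def goal(x,y,z,hd):
    s=get_state();Rc=R.from_rotvec(s["tool_rot"]);h=np.radians(hd)
    Rg=R.from_matrix(np.array([[np.cos(h),np.sin(h),0],[np.sin(h),-np.cos(h),0],[0,0,-1.]]))
    o=Rc.inv().apply(np.array([x,y,z])/1000-s["position"])*100
    t=np.degrees((Rc.inv()*Rg).as_rotvec())
    print("t",round(s["time_s"],2),"offset cm",np.round(o,2),"twist",np.round(t,2),"pos",np.round(s["position"]*1000,1),"hd",np.round(np.degrees(np.arctan2(*Rc.as_matrix()[1::-1,0])),2),"F",np.round(s["ft_force"],1),"w",round(s["gripper_width"]*1000,1),round(s["grasp_force"],1))
if __name__=="__main__": goal(*map(float,sys.argv[1:]))
E
python3 goal.py 556.5 -108 240 99.1
```

```text
t 0.1 offset cm [ 48.16 -27.54  -1.29] twist [ -0.09  -0.09 -78.26] pos [ 204.4 -536.7  226.4] hd 20.84 F [-0.1  1.5 -0.9] w 93.8 0.0
```

```bash
python3 -m crank '{"twist":[[0,0,-8],[0,0,-18],[0,0,-28],[0,0,-38],[0,0,-48],[0,0,-58],[0,0,-68],[0,0,-78.2]],"offset":[[4,-2.5,-1],[10,-5.5,-1.3],[16,-9,-1.3],[22,-12.5,-1.3],[28,-16,-1.3],[34,-19.5,-1.3],[40,-23,-1.3],[45,-26,-1.3]],"jaw":[1,1,1,1,1,1,1,1]}' 15; python3 goal.py 556.5 -108 240 99.1
```

```text
time_s: 1.1
position: [0.5114, -0.16, 0.2401]
tool_rot: [-2.032, -2.395, 0.0]
ft_force: [0.7, -1.0, 0.2]
gripper_width: 0.0941
grasp_force: 0.0
t 1.1 offset cm [4.4  5.29 0.01] twist [-0.02 -0.    0.28] pos [ 511.4 -160.   240.1] hd 99.38 F [ 0.7 -1.   0.2] w 94.1 0.0
```

```bash
python3 -m crank '{"twist":[[0,0,0],[0,0,0.3],[0,0,0.3],[0,0,0.3]],"offset":[[2,2.5,0],[4,4.8,0],[4.4,5.3,0],[4.4,5.3,0]],"jaw":[1,1,1,1]}'
python3 - <<'E'
from h import *
p,d,P,i=shoot("wrist");cv2.imwrite("pics/w1.png",p[:,:,::-1]);np.savez("w1.npz",p=p,d=d,**{"P":P})
print(i["tvec"],i["rvec"],-cv2.Rodrigues(i["rvec"])[0].T@i["tvec"])
E
python3 goal.py 556.5 -108 113 99.1
```

```text
time_s: 1.6
position: [0.5556, -0.1103, 0.24]
tool_rot: [-2.045, -2.384, 0.001]
ft_force: [-0.2, -0.3, 0.4]
gripper_width: 0.094
grasp_force: 0.0
[-0.5336731  -0.21901141  0.35004002] [-2.84513072 -0.21910283 -0.03131319] [ 0.54441072 -0.0272856   0.39771027]
t 1.65 offset cm [ 0.26  0.16 12.71] twist [-0.06  0.01 -0.38] pos [ 555.5 -110.7  240.1] hd 98.72 F [ 0.3  0.  -0.2] w 94.1 0.0
```

View pics/w1.png

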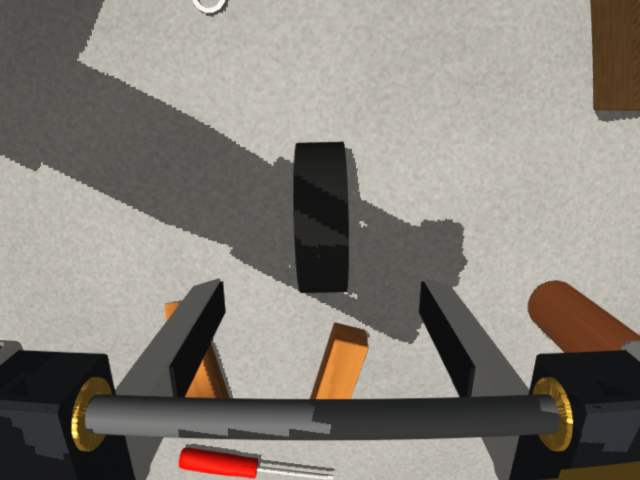

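The wrist view shows the wheel's tread from above at about (293–350, 142–292), nearly aligned with the fingers, which sit at (200,330) and (440,330). I'll measure it in this view.

Run:
```python
from h import *
f=np.load("w1.npz");P=f["P"];d=f["d"];V=P[130:300,280:365][d[130:300,280:365]>0]
W=V[(V[:,2]>.015)&(V[:,2]<.14)];print(rect(W[:,:2]),W[:,2].max(),"bench",np.median(V[V[:,2]<.01][:,2]))
for lo in(.05,.08,.1,.115):
    T=W[W[:,2]>lo];print(lo,rect(T[:,:2]),len(T))
# tread edges: left/right pixels by row, z>0.07
L=[];Rr=[]
for r in range(150,290):
    q=P[r,280:365];m=(d[r,280:365]>0)&(q[:,2]>.08)
    if m.sum()>20: q=q[m];L.append(q[q[:,0].argmin()][:2]);Rr.append(q[q[:,0].argmax()][:2])
for e in(L,Rr):
    e=np.array(e);k=np.polyfit(e[:,1],e[:,0],1);print("edge heading",90-np.degrees(np.arctan(k[0])),"x at y=-.108",np.polyval(k,-.108),len(e))
```

```text
(array([ 555.9, -106.2]), array([ 38.2, 119.7]), 10.2) 0.127716429182241 bench 0.0004901486346295397
0.05 (array([ 555.9, -106.2]), array([ 38.2, 119.7]), 10.2) 7990
0.08 (array([ 556.1, -107.3]), array([ 38.2, 117.6]), 10.2) 7753
0.1 (array([ 556.4, -108.5]), array([ 38.1, 100.9]), 10.2) 6846
0.115 (array([ 556.3, -108.1]), array([38. , 72.3]), 10.2) 4968
edge heading 100.25764383181061 x at y=-.108 0.537302440895063 140
edge heading 100.21221853587274 x at y=-.108 0.5753004983348391 140
```

```bash
python3 -m crank '{"twist":[[0,0,-1],[0,0,-1.5],[0,0,-1.5],[0,0,-1.5]],"offset":[[0.24,0.12,4],[0.24,0.12,9],[0.24,0.12,12.2],[0.24,0.12,12.7]],"jaw":[1,1,1,1]}'; python3 goal.py 556.3 -108.2 113 100.2
```

```text
time_s: 2.15
position: [0.554, -0.108, 0.1107]
tool_rot: [-2.013, -2.405, 0.004]
ft_force: [-0.1, 0.1, -0.3]
gripper_width: 0.0943
grasp_force: 0.0
t 2.15 offset cm [-0.06  0.22 -0.23] twist [-0.32 -0.16 -0.06] pos [ 554.  -108.   110.7] hd 100.14 F [-0.1  0.1 -0.3] w 94.3 0.0
```

```bash
python3 -m crank '{"twist":[[0,0,0],[0,0,0],[0,0,0],[0,0,0],[0,0,0],[0,0,0]],"offset":[[-0.06,0.2,-0.2],[-0.06,0.22,-0.2],[-0.06,0.22,-0.2],[-0.06,0.22,-0.2],[-0.06,0.22,-0.2],[-0.06,0.22,-0.2]],"jaw":[1,0,-0.1,-0.1,-0.1,-0.1]}' 12; python3 goal.py 556.3 -108.2 113 93
```

```text
time_s: 2.9
position: [0.5592, -0.1076, 0.1155]
tool_rot: [-2.014, -2.411, 0.0]
ft_force: [-0.4, -0.3, 0.4]
gripper_width: 0.0472
grasp_force: 0.0
t 2.9 offset cm [-0.   -0.29  0.25] twist [-0.   -0.    7.25] pos [ 559.2 -107.6  115.5] hd 100.25 F [-0.4 -0.3  0.4] w 47.2 0.0
```

```bash
python3 -m crank '{"twist":[[0,0,0],[0,0,0],[0,0,0],[0,0,0],[0,0,0],[0,0,0],[0,0,0]],"offset":[[0,-0.28,0.2],[0,-0.28,0.2],[0,-0.28,0.2],[0,-0.28,0.2],[0,-0.28,0.2],[0,-0.28,0.2],[0,-0.28,0.2]],"jaw":[-0.1,-0.1,-0.1,-0.3,-0.3,-0.3,-0.3]}' 12; python3 goal.py 556.3 -108.2 113 93
```

```text
time_s: 3.78
position: [0.5563, -0.1083, 0.1134]
tool_rot: [-2.014, -2.411, 0.0]
ft_force: [-0.4, -0.6, 0.1]
gripper_width: 0.0383
grasp_force: 12.0
t 3.77 offset cm [0.01 0.   0.04] twist [-0.02 -0.    7.24] pos [ 556.3 -108.3  113.4] hd 100.24 F [-0.4 -0.6  0.1] w 38.3 12.0
```

Pinched and centred. I turn it slowly by +7.2° about tool z, then release.

```bash
python3 -m crank '{"twist":[[0,0,1.5],[0,0,3],[0,0,4.5],[0,0,6],[0,0,7.2],[0,0,7.2],[0,0,7.2],[0,0,7.2]],"offset":[[0,0,0],[0,0,0],[0,0,0],[0,0,0],[0,0,0],[0,0,0],[0,0,0],[0,0,0]],"jaw":[-0.3,-0.3,-0.3,-0.3,-0.3,-0.3,-0.3,-0.3]}' 12;  python3 goal.py 556.3 -108.2 113 93; python3 -m crank '{"twist":[[0,0,0],[0,0,0],[0,0,0],[0,0,0],[0,0,0],[0,0,0],[0,0,0]],"offset":[[0,0,0],[0,0,0],[0,0,0],[0,0,-3],[0,0,-8],[0,0,-12.6],[0,0,-12.6]],"jaw":[0,0.5,1,1,1,1,1]}'
cat > wheel.py <<'E'
from h import *
s=get_state();p,d,P,i=shoot("wrist")
m=(d>0)&(P[...,2]>.09)&(P[...,2]<.135)&(P[...,0]>.48)&(P[...,0]<.62)&(p.max(-1)<75)
n,l,st,c=cv2.connectedComponentsWithStats(m.astype(np.uint8));k=1+st[1:,4].argmax();W=P[l==k]
T=W[W[:,2]>.113];(c,sz,a)=cv2.minAreaRect((T[:,:2]*1000).astype(np.float32))
if sz[0]>sz[1]:a-=90
a=(a+45)%90-45
c=np.array(c);h=90+a;print("wheel",np.round(c,1),np.round(sz,1),"hd",round(h,2))
l=np.array([.9962,.0872]);dd=np.array([-.0872,.9962]);print("lateral off",round(c@l-551.3,1),"gap to pad",round(86.2-c@dd-62.5,1))
E
python3 wheel.py;python3 goal.py 556.3 -108.2 113 93
```

```text
time_s: 4.78
position: [0.5563, -0.1082, 0.1134]
tool_rot: [-2.161, -2.279, 0.0]
ft_force: [-1.6, 0.5, 0.5]
gripper_width: 0.0381
grasp_force: 12.0
t 4.78 offset cm [-0.   -0.    0.04] twist [-0.02 -0.01  0.05] pos [ 556.3 -108.2  113.4] hd 93.05 F [-1.6  0.5  0.5] w 38.1 12.0
time_s: 5.65
position: [0.5596, -0.1093, 0.2449]
tool_rot: [2.155, 2.272, 0.007]
ft_force: [0.2, -0.4, 1.3]
gripper_width: 0.094
grasp_force: 0.0
wheel [ 556.8 -107.4] [37.9 76.4] hd 93.56
lateral off -6.0 gap to pad 179.3
t 5.7 offset cm [ 0.09 -0.21 12.88] twist [0.28 0.12 0.05] pos [ 557.8 -108.7  241.8] hd 93.05 F [-0.3  0.9 -0.8] w 94.1 0.0
```

```bash
python3 -m crank '{"twist":[[0,0,0],[0,0,0],[0,0,0],[0,0,0],[0,0,0],[0,0,0],[0,0,0],[0,0,0]],"offset":[[-4,-0.1,0],[-9,-0.1,0],[-9,-0.1,5],[-9,-0.1,10],[-9,-0.1,15],[-9,-0.1,16.8],[-9,-0.1,16.8],[-9,-0.1,16.8]],"jaw":[-1,-1,-1,-1,-1,-1,-1,-1]}';  python3 goal.py 561.3 -198.2 72 93
```

```text
time_s: 6.7
position: [0.5618, -0.1989, 0.0734]
tool_rot: [2.159, 2.277, 0.002]
ft_force: [-0.7, -0.0, 0.1]
gripper_width: 0.0176
grasp_force: 0.0
t 6.7 offset cm [ 0.07 -0.05  0.14] twist [0.18 0.11 0.05] pos [ 561.8 -198.9   73.4] hd 93.05 F [-0.7 -0.   0.1] w 17.6 0.0
```

```bash
python3 -m crank '{"twist":[[0,0,0],[0,0,0],[0,0,0],[0,0,0],[0,0,0],[0,0,0],[0,0,0],[0,0,0]],"offset":[[0.5,0,0],[1.0,0,0],[1.5,0,0],[2.0,0,0],[2.5,0,0],[3.1,0,0],[3.8,0,0],[4.5,0,0]],"jaw":[-1,-1,-1,-1,-1,-1,-1,-1]}';  python3 -m crank '{"twist":[[0,0,0],[0,0,0],[0,0,0],[0,0,0],[0,0,0],[0,0,0],[0,0,0],[0,0,0]],"offset":[[0.7,0,0],[1.4,0,0],[2.1,0,0],[2.8,0,0],[3.4,0,0],[3.9,0,0],[4.3,0,0],[4.5,0,0]],"jaw":[-1,-1,-1,-1,-1,-1,-1,-1]}'; python3 wheel.py; python3 goal.py 561.3 -198.2 72 93
```

```text
time_s: 7.7
position: [0.5577, -0.1526, 0.0713]
tool_rot: [-2.161, -2.279, -0.0]
ft_force: [0.6, -0.1, -0.0]
gripper_width: 0.0006
grasp_force: 0.1
time_s: 8.7
position: [0.5554, -0.1081, 0.0714]
tool_rot: [2.161, 2.28, -0.0]
ft_force: [-0.2, -0.2, 0.6]
gripper_width: 0.0003
grasp_force: 0.0
wheel [552.5 -31.4] [38.3 74.1] hd 93.04
lateral off -3.6 gap to pad 103.2
t 8.75 offset cm [-9.05  0.11 -0.06] twist [-0.   -0.01  0.05] pos [ 555.4 -107.9   71.4] hd 93.05 F [ 0.1  0.1 -0.3] w 0.6 0.0
```

```bash
python3 -m crank '{"twist":[[0,0,0],[0,0,0],[0,0,0],[0,0,0],[0,0,0],[0,0,0],[0,0,0],[0,0,0]],"offset":[[0.3,0,0],[0.7,0,0],[1.2,0,0],[1.8,0,0],[2.4,0,0],[3.1,0,0],[3.8,0,0],[4.5,0,0]],"jaw":[-1,-1,-1,-1,-1,-1,-1,-1]}';  python3 -m crank '{"twist":[[0,0,0],[0,0,0],[0,0,0],[0,0,0],[0,0,0],[0,0,0],[0,0,0],[0,0,0]],"offset":[[0.7,0,0],[1.4,0,0],[2.1,0,0],[2.7,0,0],[3.2,0,0],[3.6,0,0],[3.9,0,0],[4.0,0,0]],"jaw":[-1,-1,-1,-1,-1,-1,-1,-1]}'; python3 wheel.py; python3 goal.py 561.3 -198.2 72 93
```

```text
time_s: 9.75
position: [0.5529, -0.0627, 0.0713]
tool_rot: [-2.161, -2.28, 0.0]
ft_force: [-0.5, 0.6, -1.0]
gripper_width: 0.0001
grasp_force: 0.1
time_s: 10.75
position: [0.5509, -0.0233, 0.0714]
tool_rot: [-2.162, -2.28, 0.0]
ft_force: [0.5, -0.6, 0.2]
gripper_width: 0.0006
grasp_force: 0.0
wheel [547.8  54.1] [38.2 72.3] hd 93.43
lateral off -0.9 gap to pad 17.6
t 10.8 offset cm [-17.52   0.11  -0.06] twist [-0.   -0.    0.05] pos [550.9 -23.3  71.4] hd 93.05 F [0.6 0.4 0.2] w 0.9 0.0
```

```bash
python3 -m crank '{"twist":[[0,0,0],[0,0,0],[0,0,0],[0,0,0],[0,0,0],[0,0,0],[0,0,0]],"offset":[[-0.5,0,-4],[-0.5,0,-10],[-0.5,0,-16],[3,0,-17],[7.7,0,-17],[7.7,0,-17],[7.7,0,-17]],"jaw":[-1,-1,1,1,1,1,1]}'
cat > stop.py <<'E'
from fit import *
p,d,P,i=shoot("wrist");cv2.imwrite("pics/w2.png",p[:,:,::-1]);np.savez("w2.npz",p=p,d=d,P=P)
m=d>0
for k,y,z in(("padtop",(.115,.153),(.075,.091)),("platetop",(.155,.21),(.0905,.1))):
    q=P[m];q=q[sel(q,(.47,.62),y,z)]
    if len(q)>20: print(k,len(q),rect(q[:,:2]),np.median(q[:,2]))
E
python3 wheel.py; python3 stop.py;  python3 goal.py 547.8 54.1 113 93.2
```

```text
time_s: 11.68
position: [0.5467, 0.0532, 0.2412]
tool_rot: [2.161, 2.28, -0.001]
ft_force: [0.0, -0.2, -0.3]
gripper_width: 0.0468
grasp_force: 0.0
wheel [547.5  64.2] [38.1 77.3] hd 93.06
lateral off -0.3 gap to pad 7.5
padtop 2288 (array([543.3, 131.6]), array([84.1, 28.3]), 4.9) 0.0854808170128509
platetop 796 (array([539.6, 177.5]), array([89.5,  8.5]), 4.8) 0.09098467347177588
t 11.78 offset cm [ 0.15  0.12 12.81] twist [-0.04  0.02 -0.22] pos [546.8  52.5 241.1] hd 92.98 F [-0.3 -0.   0.6] w 55.0 0.0
```

View pics/w2.png

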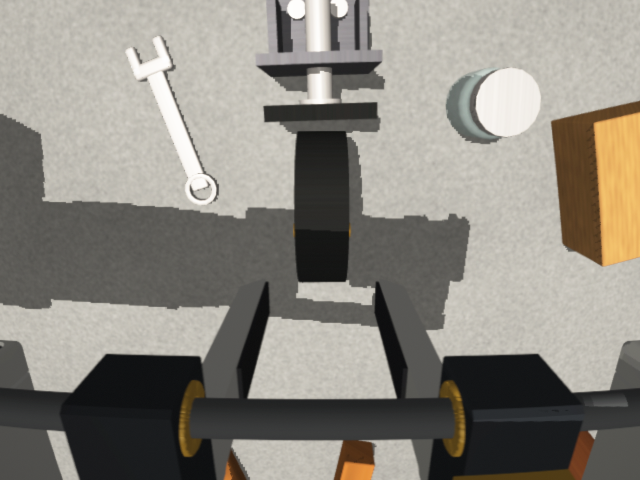

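The picture shows the wheel at about (322,205), just short of the pad face at (320,112). The jar and spanner are clear. I re-measure the rest position, then pinch and square it.

```bash
python3 wheel.py; python3 goal.py 547.5 64.4 113 93.1
```

```text
wheel [547.5  63.6] [38.1 75.8] hd 93.06
lateral off -0.4 gap to pad 8.1
t 11.82 offset cm [ 1.19  0.13 12.81] twist [-0.03  0.02 -0.14] pos [546.9  52.5 241.1] hd 92.96 F [-0.3  0.3  0.5] w 58.9 0.0
```

```bash
python3 -m crank '{"twist":[[0,0,0],[0,0,0],[0,0,0],[0,0,0],[0,0,0],[0,0,0],[0,0,0]],"offset":[[1.15,0.1,0],[1.15,0.1,4],[1.15,0.1,9],[1.15,0.1,12.5],[1.15,0.1,12.8],[1.15,0.1,12.8],[1.15,0.1,12.8]],"jaw":[1,1,1,1,1,0.5,0]}'; python3 goal.py 547.5 63.9 113 93.1
```

```text
time_s: 12.7
position: [0.5491, 0.065, 0.1157]
tool_rot: [2.16, 2.277, 0.004]
ft_force: [0.6, -0.2, 0.3]
gripper_width: 0.0773
grasp_force: 0.0
t 12.7 offset cm [-0.1  -0.16  0.27] twist [ 0.24  0.02 -0.06] pos [549.1  65.  115.7] hd 93.04 F [ 0.6 -0.2  0.3] w 77.3 0.0
```

```bash
python3 -m crank '{"twist":[[0,0,0],[0,0,0],[0,0,0]],"offset":[[0,-0.05,0],[0,-0.05,0],[0,-0.05,0]],"jaw":[0,0,0]}' 12; python3 goal.py 547.5 63.9 113 93.1
```

```text
time_s: 13.08
position: [0.5469, 0.065, 0.1138]
tool_rot: [2.161, 2.279, 0.001]
ft_force: [0.3, 0.7, -0.6]
gripper_width: 0.0485
grasp_force: 0.0
t 13.07 offset cm [-0.11  0.05  0.08] twist [ 0.04  0.   -0.06] pos [546.9  65.  113.8] hd 93.04 F [ 0.3  0.7 -0.6] w 48.5 0.0
```

```bash
python3 -m crank '{"twist":[[0,0,0],[0,0,0],[0,0,0],[0,0,-0.9],[0,0,-1.9],[0,0,-1.9],[0,0,-1.9],[0,0,-1.9]],"offset":[[-0.1,0.05,0],[-0.1,0.05,0],[-0.1,0.05,0],[-0.1,0.05,0],[-0.1,0.05,0],[-0.1,0.05,0],[-0.1,0.05,0],[-0.1,0.05,0]],"jaw":[-0.3,-0.3,-0.3,-0.3,-0.3,-0.3,-0.3,-0.3]}' 12; python3 goal.py 547.5 63.9 113 95;  python3 -m crank '{"twist":[[0,0,0],[0,0,0],[0,0,0],[0,0,0],[0,0,0],[0,0,0],[0,0,0],[0,0,0]],"offset":[[0,0,0],[0,0,0],[0,0,0],[0,0,-4],[0,0,-9],[0,0,-12.7],[-4,0,-12.7],[-9,0,-12.7]],"jaw":[0,0.3,0.3,0.3,0.3,0.3,-1,-1]}'; python3 wheel.py; python3 goal.py 554 -26 72 95
```

```text
time_s: 14.08
position: [0.5472, 0.064, 0.1134]
tool_rot: [-2.123, -2.315, 0.0]
ft_force: [-1.0, 0.1, 1.5]
gripper_width: 0.0381
grasp_force: 12.0
t 14.07 offset cm [-0.01  0.03  0.04] twist [-0.02  0.   -0.06] pos [547.2  64.  113.4] hd 94.94 F [-1.   0.1  1.5] w 38.1 12.0
time_s: 15.08
position: [0.5557, -0.0258, 0.2416]
tool_rot: [2.119, 2.316, 0.002]
ft_force: [-0.2, -0.5, -0.9]
gripper_width: 0.0446
grasp_force: 0.0
wheel [548.   62.7] [37.7 77.4] hd 94.79
lateral off 0.1 gap to pad 9.0
t 15.12 offset cm [ 0.75 -0.17 16.91] twist [ 0.08  0.33 -0.23] pos [556.  -32.4 241.1] hd 94.77 F [-0.2 -3.1 -0.6] w 40.9 0.0
```

```bash
python3 -m crank '{"twist":[[0,0,0],[0,0,0],[0,0,0],[0,0,0],[0,0,0],[0,0,0]],"offset":[[0,0,2],[0,0,7],[0,0,12],[0,0,16.5],[0,0,17],[0,0,17]],"jaw":[-1,-1,-1,-1,-1,-1]}'; python3 goal.py 554 -6.7 72 95
```

```text
time_s: 15.88
position: [0.5558, -0.0257, 0.0713]
tool_rot: [2.123, 2.314, 0.001]
ft_force: [-0.1, -0.3, -0.3]
gripper_width: 0.0006
grasp_force: 0.0
t 15.88 offset cm [ 1.91 -0.02 -0.07] twist [ 0.07  0.01 -0.06] pos [555.8 -25.7  71.3] hd 94.94 F [-0.1 -0.3 -0.3] w 0.6 0.0
```

```bash
python3 -m crank '{"twist":[[0,0,0],[0,0,0],[0,0,0],[0,0,0],[0,0,0],[0,0,0],[0,0,0],[0,0,0]],"offset":[[0.5,0,0],[1.0,0,0],[1.4,0,0],[1.7,0,0],[1.9,0,0],[2.1,0,0],[2.3,0,0],[2.5,0,0]],"jaw":[-1,-1,-1,-1,-1,-1,-1,-1]}'; python3 wheel.py;python3 goal.py 554 -6.7 72 95
```

```text
time_s: 16.88
position: [0.5529, -0.0008, 0.0704]
tool_rot: [2.123, 2.315, -0.0]
ft_force: [0.5, -2.9, 1.2]
gripper_width: 0.0007
grasp_force: 1.8
wheel [547.   72.2] [38.1 77.8] hd 94.48
lateral off -0.1 gap to pad -0.5
t 16.93 offset cm [-0.6   0.05 -0.15] twist [ 0.01  0.04 -0.04] pos [553.   -0.8  70.5] hd 94.96 F [ 0.8 -0.5 -0.6] w 0.7 0.3
```

```bash
for i in 1 2; do python3 -m crank '{"twist":[[0,0,0],[0,0,0]],"offset":[[0.05,0,0],[0.05,0,0]],"jaw":[-1,-1]}' | grep -E "posi|ft_"; done; python3 wheel.py
```

```text
position: [0.553, -0.0007, 0.0705]
ft_force: [0.7, -2.6, -0.1]
position: [0.5531, -0.0005, 0.0706]
ft_force: [0.5, -4.3, 2.0]
wheel [547.1  72.4] [38.1 77.8] hd 94.75
lateral off 0.0 gap to pad -0.7
```

```bash
python3 -m crank '{"twist":[[0,0,0],[0,0,0],[0,0,0],[0,0,0],[0,0,-4],[0,0,-8],[0,0,-12],[0,0,-15]],"offset":[[-0.1,0,0],[-0.5,0,0],[-1.5,0,0],[-2.5,0,-4],[-4,0,-10],[-9,0,-17],[-15,-1.5,-17],[-20.5,-3.5,-17]],"jaw":[-1,-1,-1,-1,0,1,1,1]}'; python3 goal.py 459 -335 240 110.2
```

```text
time_s: 18.48
position: [0.5391, -0.1986, 0.2424]
tool_rot: [1.796, 2.572, 0.002]
ft_force: [0.8, -0.4, -0.3]
gripper_width: 0.0368
grasp_force: 0.0
t 18.48 offset cm [-10.05 -12.21   0.22] twist [ 0.21  0.17 -0.07] pos [ 539.1 -198.6  242.4] hd 110.13 F [ 0.8 -0.4 -0.3] w 36.8 0.0
```

```bash
python3 -m crank '{"twist":[[0,0,0],[0,0,0],[0,0,0],[0,0,0],[0,0,0],[0,0,0]],"offset":[[-3,-3.7,0],[-6,-7.4,0],[-9,-11,0],[-10,-12.2,0],[-10,-12.2,0],[-10,-12.2,0]],"jaw":[1,1,1,1,1,1]}'
cat > ck.py <<'E'
from h import *
p,d,P,i=shoot("wrist");cv2.imwrite("pics/w3.png",p[:,:,::-1]);np.savez("w3.npz",p=p,d=d,P=P)
hsv=cv2.cvtColor(p,cv2.COLOR_RGB2HSV)
m=((hsv[...,1]>110)&(hsv[...,0]<25)&(d>0)&(P[...,2]<.05)).astype(np.uint8)
n,l,st,c=cv2.connectedComponentsWithStats(m)
for k in range(1,n):
    if st[k,4]<400: continue
    q=P[l==k];print(st[k],"all",rect(q[:,:2]),np.round(q[:,2].max(),4));t=q[q[:,2]>.0355]
    if len(t)>50:print("   top",rect(t[:,:2]),len(t))
E
python3 ck.py; python3 goal.py 459 -335 26 110.2
```

```text
time_s: 19.23
position: [0.4581, -0.3311, 0.2397]
tool_rot: [-1.801, -2.573, -0.002]
ft_force: [0.7, 0.5, 0.2]
gripper_width: 0.0933
grasp_force: 0.0
[ 298   99   42  151 5996] all (array([ 447. , -300.8]), array([ 37.8, 134.2]), 20.5) 0.041
   top (array([ 454.8, -325.2]), array([35.4, 83.1]), 20.6) 3459
[ 421  161  105  130 6277] all (array([ 609.6, -298.1]), array([126.3,  57.2]), 83.3) 0.0411
   top (array([ 600., -297.]), array([119.6,  36.9]), 83.3) 4700
[ 257  291   92   47 2217] all (array([ 482. , -442.9]), array([100.6,  32.1]), 7.6) 0.0282
t 19.27 offset cm [-0.42 -0.08 21.38] twist [ 0.03 -0.03 -0.15] pos [ 458.2 -331.   239.8] hd 110.05 F [ 0.6  0.  -0.1] w 93.8 0.0
```

View pics/w3.png

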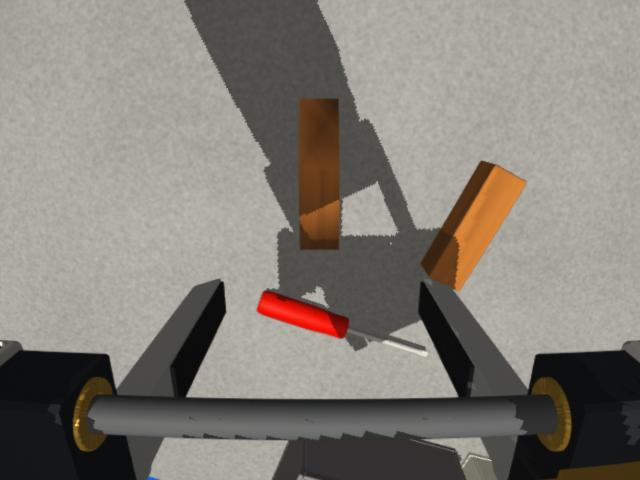

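The chock shows at (319,174) with its toe towards the top of the picture. The offcut at (480,225) and the screwdriver are clear of the fingers. I grasp the chock next.

```bash
python3 -m crank '{"twist":[[0,0,-0.4],[0,0,-0.4],[0,0,-0.4],[0,0,-0.4],[0,0,-0.4],[0,0,-0.4],[0,0,-0.4],[0,0,-0.4]],"offset":[[-0.28,0,4],[-0.28,0,9],[-0.28,0,14],[-0.28,0,18],[-0.28,0,20.5],[-0.28,0,21.2],[-0.28,0,21.2],[-0.28,0,21.2]],"jaw":[0.3,0.3,0.3,0.3,0.3,0.3,0.3,0.3]}'; python3 goal.py 459.3 -333.6 27 110.5
```

```text
time_s: 20.27
position: [0.4597, -0.3356, 0.0295]
tool_rot: [1.792, 2.577, -0.001]
ft_force: [0.2, 0.8, 0.3]
gripper_width: 0.061
grasp_force: 0.0
t 20.27 offset cm [0.2  0.04 0.25] twist [ 0.08  0.16 -0.12] pos [ 459.7 -335.6   29.5] hd 110.38 F [0.2 0.8 0.3] w 61.0 0.0
```

```bash
python3 -m crank '{"twist":[[0,0,0],[0,0,0],[0,0,0],[0,0,0],[0,0,0],[0,0,0]],"offset":[[0.15,0.02,0.2],[0.15,0.02,0.2],[0.15,0.02,0.2],[0.15,0.02,0.2],[0.15,0.02,0.2],[0.15,0.02,0.2]],"jaw":[-0.4,-0.4,-0.4,-0.4,-0.4,-0.4]}' 25; python3 goal.py 561.5 -92.5 87 95
```

```text
time_s: 21.02
position: [0.4579, -0.3337, 0.0263]
tool_rot: [-1.794, -2.579, 0.001]
ft_force: [-2.3, -0.3, 4.4]
gripper_width: 0.0363
grasp_force: 25.0
t 21.02 offset cm [19.02 18.1  -6.09] twist [-0.02  0.02 15.35] pos [ 457.9 -333.7   26.3] hd 110.35 F [-2.3 -0.3  4.4] w 36.3 25.0
```

```bash
python3 -m crank '{"twist":[[0,0,0],[0,0,0],[0,0,2],[0,0,5],[0,0,9],[0,0,12],[0,0,15],[0,0,15.3]],"offset":[[0,0,-2],[0,0,-5],[3,3,-6],[7,7,-6],[11,10.5,-6],[15,14.5,-6],[18,17.2,-6],[19,18.1,-6]],"jaw":[-0.4,-0.4,-0.4,-0.4,-0.4,-0.4,-0.4,-0.4]}'; python3 -m crank '{"twist":[[0,0,0],[0,0,0]],"offset":[[0,0,0],[0,0,0]],"jaw":[-0.4,-0.4]}'; python3 wheel.py
python3 - <<'E'
from h import *
p,d,P,i=shoot("wrist");cv2.imwrite("pics/w4.png",p[:,:,::-1]);np.savez("w4.npz",p=p,d=d,P=P)
E
python3 goal.py 561.5 -92.5 27 95
```

```text
time_s: 22.02
position: [0.5624, -0.0921, 0.0856]
tool_rot: [2.114, 2.32, -0.005]
ft_force: [-1.5, -15.6, 2.0]
gripper_width: 0.0363
grasp_force: 25.0
time_s: 22.28
position: [0.5614, -0.093, 0.0853]
tool_rot: [-2.122, -2.316, 0.001]
ft_force: [-0.2, -1.7, -2.6]
gripper_width: 0.036
grasp_force: 25.0
wheel [0. 0.] [0. 0.] hd 90.0
lateral off -551.3 gap to pad 23.7
t 22.38 offset cm [0.05 0.04 5.84] twist [-0.04 -0.02 -0.02] pos [561.2 -93.1  85.4] hd 94.98 F [ 0.5 -1.6 -2.6] w 36.5 25.0
```

View pics/w4.png

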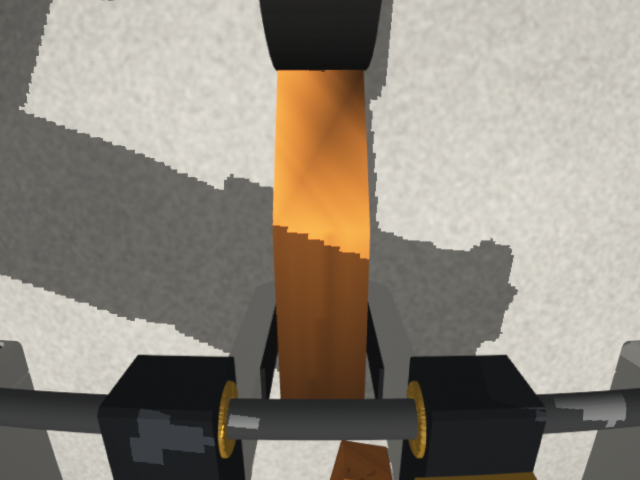

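The toe, carried about 60 mm up, came right up to the back of the tyre at (320,68). I back off slowly, lower the chock, and check the wheel with the fixed cameras.

```bash
python3 -m crank '{"twist":[[0,0,0],[0,0,0],[0,0,0],[0,0,0],[0,0,0]],"offset":[[-0.3,0,0],[-1,0,0],[-2,0,0],[-3.5,0,0],[-3.5,0,0]],"jaw":[-0.4,-0.4,-0.4,-0.4,-0.4]}'
cat > sw.py <<'E'
from fit import *
for n in("scene","side"):
    p,d,P,i=shoot(n);cv2.imwrite(f"pics/{n}1.png",p[:,:,::-1]);q=P[d>0]
    W=q[sel(q,(.49,.62),(.0,.14),(.1,.14))];T=W[W[:,2]>.117];print(n,rect(W[:,:2]),"top",rect(T[:,:2]),len(T))
    k=q[sel(q,(.49,.61),(.12,.16),(.03,.08))];c,v,m,s=top_line(k);print(" pad",np.round(c,4),np.round(v,3),m)
    K=q[sel(q,(.5,.62),(-.2,.009),(.045,.125))];
    p2=p[:,:,::-1]
    Y=P[...,1];f=(d>0)&(P[...,2]>.02)&(P[...,2]<.11)&(P[...,0]>.5)&(P[...,0]<.6)&(Y>.0)&(Y<.125)
    hsv=cv2.cvtColor(p,cv2.COLOR_RGB2HSV);g=f&(hsv[...,1]>110)&(hsv[...,0]>8)&(hsv[...,0]<30)
    if g.sum():print(" brass",g.sum(),np.round(np.median(P[g],0),4))
    r=P[f];print(" face",top_line(r)[:2])
E
python3 sw.py; python3 goal.py 564 -124 27 95
```

```text
time_s: 23.0
position: [0.5652, -0.1288, 0.0861]
tool_rot: [2.123, 2.314, 0.0]
ft_force: [-0.3, -0.5, -2.0]
gripper_width: 0.0361
grasp_force: 25.0
scene (array([547.4,  67.7]), array([ 41.8, 100.5]), 5.5) top (array([546.7,  66.5]), array([40.1, 67.9]), 5.5) 349
 pad [0.5711 0.1371 0.0551] [-0.311  0.95   0.01 ] 94
 brass 9 [0.5686 0.0603 0.0927]
 face (array([0.56580679, 0.06480431, 0.06768109]), array([0.99681268, 0.07879525, 0.01248119]))
side (array([547.4,  71.6]), array([39.3, 99.6]), 5.1) top (array([547.5,  69.6]), array([38.6, 64.8]), 5.5) 484
 pad [0.5353 0.1443 0.0701] [ 0.086 -0.996  0.038] 308
 brass 12 [0.5278 0.0579 0.0929]
 face (array([0.52845551, 0.06809216, 0.07726167]), array([-0.99557429, -0.09135199,  0.02206006]))
t 23.1 offset cm [ 0.36 -0.04  5.89] twist [-0.01 -0.03 -0.01] pos [ 564.8 -127.6   85.9] hd 94.99 F [-0.4  0.2 -2.1] w 35.8 25.0
```

```bash
python3 -m crank '{"twist":[[0,0,0],[0,0,0],[0,0,0],[0,0,0],[0,0,0],[0,0,0]],"offset":[[0,0,2],[0,0,4],[0,0,5.4],[0,0,5.75],[0,0,5.85],[0,0,5.85]],"jaw":[-0.4,-0.4,-0.4,-0.4,-0.4,-0.4]}'; python3 goal.py 560 -77 26.3 95
```

```text
time_s: 23.85
position: [0.5655, -0.1274, 0.0281]
tool_rot: [2.121, 2.316, 0.001]
ft_force: [-0.7, 0.1, -1.6]
gripper_width: 0.0357
grasp_force: 25.0
t 23.85 offset cm [ 5.07 -0.1   0.18] twist [0.07 0.03 0.05] pos [ 565.5 -127.4   28.1] hd 95.05 F [-0.7  0.1 -1.6] w 35.7 25.0
```

```bash
python3 -m crank '{"twist":[[0,0,0],[0,0,0],[0,0,0],[0,0,0],[0,0,0],[0,0,0],[0,0,0],[0,0,0]],"offset":[[0,-0.03,0.07],[0.8,-0.03,0.07],[1.8,-0.03,0.07],[3,-0.03,0.07],[4.2,-0.03,0.07],[5.2,-0.03,0.07],[5.8,-0.03,0.07],[6,-0.03,0.07]],"jaw":[-0.4,-0.4,-0.4,-0.4,-0.4,-0.4,-0.4,-0.4]}';python3 -m crank '{"twist":[[0,0,0],[0,0,0]],"offset":[[0,0,0],[0,0,0]],"jaw":[-0.4,-0.4]}'; python3 sw.py; python3 goal.py 558 -54 26.3 95
```

```text
time_s: 24.85
position: [0.5592, -0.067, 0.0267]
tool_rot: [2.121, 2.318, -0.0]
ft_force: [0.5, 0.1, -2.3]
gripper_width: 0.0362
grasp_force: 25.0
time_s: 25.1
position: [0.5594, -0.0679, 0.0268]
tool_rot: [2.122, 2.316, 0.0]
ft_force: [0.1, 0.4, -1.1]
gripper_width: 0.0358
grasp_force: 25.0
scene (array([546.6,  66.8]), array([41.6, 99.8]), 6.0) top (array([546.4,  67.4]), array([40.7, 65.6]), 4.6) 341
 pad [0.5711 0.1365 0.0567] [ 0.381 -0.924 -0.015] 101
 brass 14 [0.5683 0.0605 0.0884]
 face (array([0.56576232, 0.06653815, 0.0665507 ]), array([0.9972308 , 0.07294574, 0.01447907]))
side (array([547.1,  71.5]), array([39.6, 98.9]), 5.5) top (array([547.8,  69.8]), array([38.6, 65.8]), 5.4) 487
 pad [0.5338 0.1442 0.069 ] [-0.089  0.996 -0.031] 304
 brass 17 [0.5283 0.054  0.0896]
 face (array([0.5285388 , 0.06616769, 0.07612888]), array([-0.99547203, -0.09386699,  0.01498112]))
t 25.2 offset cm [ 1.39 -0.01  0.04] twist [0.01 0.   0.02] pos [559.3 -67.8  26.7] hd 95.02 F [ 0.8  0.4 -1.7] w 35.5 25.0
```

```bash
python3 -m crank '{"twist":[[0,0,0],[0,0,0],[0,0,0],[0,0,0],[0,0,0],[0,0,0]],"offset":[[0,0,0.04],[0.2,0,0.04],[0.5,0,0.04],[0.8,0,0.04],[1.0,0,0.04],[1.0,0,0.04]],"jaw":[-0.4,-0.4,-0.4,-0.4,-0.4,-0.4]}'; for i in 1 2 3 ; do python3 -m crank '{"twist":[[0,0,0],[0,0,0]],"offset":[[0.15,0,0],[0.15,0,0]],"jaw":[-0.4,-0.4]}' | grep -E "pos|ft_"; done
```

```text
time_s: 25.95
position: [0.5583, -0.0573, 0.0263]
tool_rot: [-2.121, -2.317, -0.0]
ft_force: [-0.0, 0.5, -1.2]
gripper_width: 0.0355
grasp_force: 25.0
position: [0.5582, -0.056, 0.0263]
ft_force: [-0.6, -0.4, -1.6]
position: [0.5581, -0.0545, 0.0263]
ft_force: [-0.5, -1.3, -1.5]
position: [0.558, -0.0531, 0.0263]
ft_force: [-0.1, -0.3, -2.0]
```

```bash
for i in 1 2 3 ; do python3 -m crank '{"twist":[[0,0,0],[0,0,0]],"offset":[[0,0,0.03],[0,0,0.03]],"jaw":[-0.4,-0.4]}' | grep -E "pos|ft_"; done; python3 -m crank '{"twist":[[0,0,0],[0,0,0]],"offset":[[0.1,0,0],[0.1,0,0]],"jaw":[-0.4,-0.4]}' | grep -E "pos|ft_"; python3 goal.py 558 -54 26.3 95
```

```text
position: [0.558, -0.0531, 0.0263]
ft_force: [-0.4, -0.5, 0.9]
position: [0.5581, -0.0531, 0.0263]
ft_force: [-2.5, 0.3, 4.8]
position: [0.5581, -0.0531, 0.0263]
ft_force: [-3.1, -0.4, 7.5]
position: [0.5581, -0.053, 0.0263]
ft_force: [-3.4, -2.7, 6.6]
t 27.7 offset cm [-0.09 -0.02 -0.  ] twist [0.01 0.1  0.07] pos [558.1 -53.   26.3] hd 95.07 F [-3.4 -2.7  6.6] w 35.6 25.0
```

```bash
python3 -m crank '{"twist":[[0,0,0],[0,0,0]],"offset":[[0,0,-0.05],[0,0,-0.05]],"jaw":[-0.4,-0.4]}' | grep -E "pos|ft_"; for i in 1 2 3 4; do python3 -m crank '{"twist":[[0,0,0],[0,0,0]],"offset":[[0.08,0,0],[0.08,0,0]],"jaw":[-0.4,-0.4]}' | grep -E "pos|ft_"; done
```

```text
position: [0.5582, -0.053, 0.0263]
ft_force: [-2.4, -5.4, 4.0]
position: [0.5584, -0.0528, 0.0263]
ft_force: [-2.4, -7.9, 4.2]
position: [0.5585, -0.0527, 0.0264]
ft_force: [-1.1, -8.6, 3.4]
position: [0.5586, -0.0525, 0.0265]
ft_force: [-1.3, -9.9, 2.1]
position: [0.5587, -0.0523, 0.0266]
ft_force: [-1.3, -11.5, 3.1]
```

```bash
python3 sw.py | grep -v pad; python3 goal.py 558 -54 26.3 95
python3 - <<'E'
import cv2
a=cv2.imread("pics/scene1.png")[150:310,240:480];b=cv2.imread("pics/side1.png")[150:350,230:420]
cv2.imwrite("pics/c5.png",cv2.hconcat([cv2.resize(a,(420,400)),cv2.resize(b,(380,400))]))
E
```

```text
scene (array([546.7,  70.6]), array([ 41.4, 101.4]), 6.0) top (array([546.5,  69.5]), array([40.8, 66.3]), 5.1) 337
 brass 16 [0.5698 0.0619 0.0913]
 face (array([0.56502222, 0.07681505, 0.06842014]), array([0.996358  , 0.0839671 , 0.01484145]))
side (array([547.2,  72.3]), array([ 38.9, 102.6]), 4.8) top (array([547.4,  73. ]), array([38.3, 67. ]), 5.5) 491
 brass 24 [0.5354 0.0122 0.053 ]
 face (array([0.52851015, 0.06891523, 0.07680348]), array([-0.99490088, -0.09959886,  0.01588442]))
t 29.05 offset cm [-0.16 -0.08  0.03] twist [0.09 0.35 0.12] pos [558.7 -52.3  26.6] hd 95.12 F [ -0.5 -12.5   3.2] w 35.8 25.0
```

View pics/c5.png

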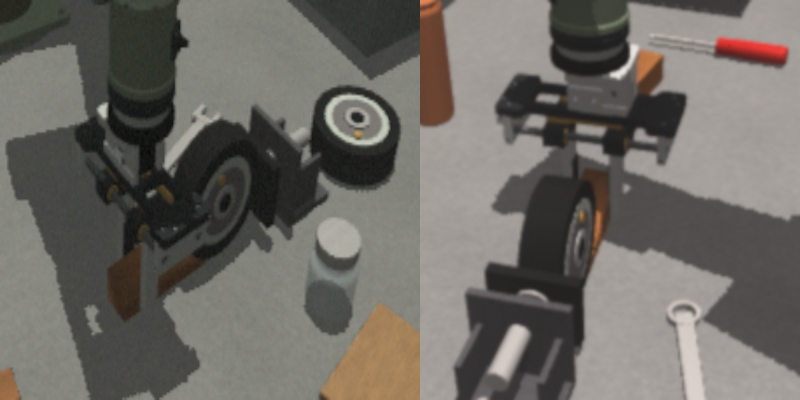

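The crops show the wheel against the pad at (265,170), the chock under its back, and the nipple above the hub at (222,180). The push reads about 12 N, so I release and retreat straight up.

```bash
python3 -m crank '{"twist":[[0,0,0],[0,0,0],[0,0,0],[0,0,0]],"offset":[[0,0,0],[0,0,0],[0,0,0],[0,0,0]],"jaw":[-0.1,0.1,0.2,0.2]}'; python3 -m crank '{"twist":[[0,0,0],[0,0,0],[0,0,0],[0,0,0],[0,0,0],[0,0,0],[0,0,0],[0,0,0]],"offset":[[-0.1,0,-0.5],[-0.3,0,-2],[-0.5,0,-5],[-0.5,0,-9],[-0.5,0,-14],[-3,0,-20],[-3,0,-22],[-3,0,-22]],"jaw":[0.2,0.2,0.2,0.2,0.2,0.2,0.2,0.2]}'; python3 sw.py; python3 wheel.py; python3 ck.py
python3 - <<'E'
import cv2
a=cv2.imread("pics/scene1.png")[150:310,240:480];b=cv2.imread("pics/side1.png")[150:350,230:420]
cv2.imwrite("pics/c6.png",cv2.hconcat([cv2.resize(a,(420,400)),cv2.resize(b,(380,400))]))
E
```

```text
time_s: 29.55
position: [0.5575, -0.0484, 0.0257]
tool_rot: [-2.121, -2.317, -0.0]
ft_force: [0.2, 0.0, -0.3]
gripper_width: 0.0564
grasp_force: 0.0
time_s: 30.55
position: [0.5619, -0.0796, 0.2498]
tool_rot: [2.118, 2.312, 0.005]
ft_force: [-0.2, -0.1, 1.0]
gripper_width: 0.0564
grasp_force: 0.0
scene (array([547. ,  70.5]), array([ 41.5, 101.8]), 5.7) top (array([546.8,  69.8]), array([40.6, 66.7]), 5.9) 335
 pad [0.5704 0.1371 0.0572] [-0.399  0.917  0.   ] 101
 brass 77 [0.5633 0.0115 0.0275]
 face (array([0.56585799, 0.06573217, 0.06533878]), array([0.99658101, 0.08220348, 0.00829894]))
side (array([547.4,  72.1]), array([ 40. , 101.3]), 4.6) top (array([548.1,  72.2]), array([39.2, 64.6]), 6.3) 483
 pad [0.5359 0.1448 0.0699] [-0.09   0.995 -0.033] 302
 brass 32 [0.5355 0.0083 0.0579]
 face (array([0.52866478, 0.06767182, 0.07623823]), array([-0.99483522, -0.09996923,  0.01757953]))
wheel [549.9  54.5] [37.9 44.6] hd 95.91
lateral off 1.3 gap to pad 17.4
[ 567    0   42  127 3835] all (array([785.7,  79.8]), array([  4., 116.]), 17.2) 0.05
   top (array([786.6,  76.3]), array([  3.9, 108.8]), 17.4) 1276
[ 304  111   41  108 4310] all (array([558.7, -36.9]), array([35.9, 95. ]), 5.6) 0.0414
   top (array([559.2, -42.9]), array([35.7, 83. ]), 5.8) 3581
[ 525  292   58   55 1414] all (array([ 807.5, -169.3]), array([53.9, 24.8]), 54.5) 0.0499
   top (array([ 807.1, -168.7]), array([53.2, 22.7]), 54.7) 492
[ 323  346   47   53 1872] all (array([ 603.2, -270.5]), array([69. , 36.1]), 83.4) 0.041
   top (array([ 604.5, -259.9]), array([46.5, 36.1]), 83.8) 1185
[315 440  34  15 419] all (array([ 596.3, -363.9]), array([37. , 56.8]), 3.9) 0.0405
   top (array([ 594.7, -344.9]), array([23.4, 35.9]), 86.2) 416
```

View pics/c6.png

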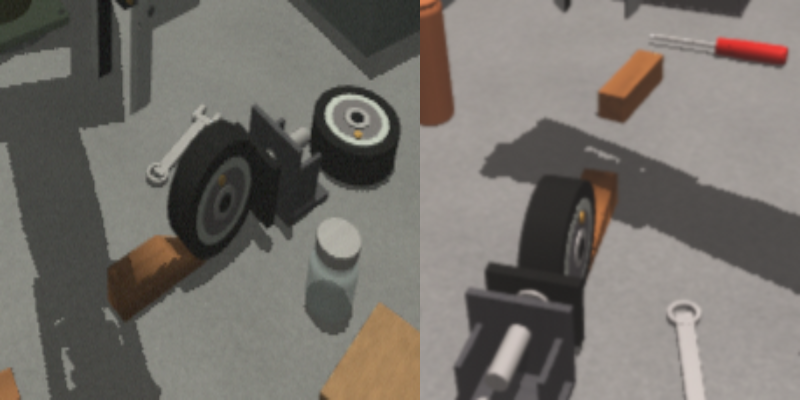

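The chock and wheel held their positions after release, and nothing else moved. I'm handing it in.

```bash
python3 -c "
from station import bot
print(bot.close_job())"
```

```text
the job is handed in; nothing more can be done
None
```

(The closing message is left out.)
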